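# Fit the open retaining clip on the rack's travel bar

## Task

Take the open C-shaped steel clip off its little pine batten and push it, gap downward, sideways onto the narrow neck near the free end of the steel bar that locks the trowels into the rack. Feel along the bar for the neck with light contact, press the clip home onto it with a firm push of about 10 N (the clip must never press on the bar or rack with more than 25 N), then let go and leave it sitting there upright. Leave the trowels and all the other tools and materials where they are.

Things in the scene. Friction and masses are not known exactly. Their poses are not given: they have to be found in the camera images.
- clip_tab (a point): Centre of the flat grip tab on top of the loose dark steel C clip (a 10 mm thick plate, about 120 g). The tab is 24 mm wide in x, 37 mm high, 10 mm thick in y: pinch it from above across the thickness. 36.5 mm above clip_slot. z is up in use; the clip is the same turned half round. At the start it sits upright astride the batten.
- clip_slot (a point): Middle of the clip's slot, on the bar's axis when seated on the neck. The slot runs along y, 16.5 mm wide in x, straight from 14 mm below to its flat crown 7 mm above this point; below that, lips flare out at 45 deg, down to 22 mm below and 22 mm to each side. On the full bar the lips ride, this point about 23 mm above the axis. Tab: 18 to 55 mm above.
- bar_root (a point): Point on the axis of the level round steel bar (24 mm diameter, 85 mm above the table) at the outer face of the pine bracket; the free end sticks out along this frame's +y, z up. Along +y come full bar, a square neck (14 x 14 mm section, 14 mm long), an 18 mm full-diameter end piece. The neck's centre is 35 to 65 mm from here: NOT reported, to be seen or felt.
- rack: Fixed pine rack with slotted stand and bar; origin on the table, axes as bar_root, which is at x -62, y +87, z +85 mm. Base 200 x 270 mm. Bracket 44 mm wide in x, top 18 mm above the bar's axis. Trowels stand at x +25, y -120, -60, 0 mm, up to 243 mm high. The bar sits in rubber bushes: gives about 1 mm per 8 N up and down, does not slide endways.
- batten: Fixed pine parking batten, origin under its centre on the table: base 70 x 80 x 10 mm, with an upright rib 14 mm thick in x, 60 mm along y, its top 55 mm above the table. The clip sits on the rib's top, slot along the rib's y.
- trowel0: Bystander, to be left alone: small-notched trowel (6 mm notches), standing in the stand's slot farthest from the bar's free end. Sizes in mm. Origin on its underside, at its centre.
- trowel1: Bystander, to be left alone: medium-notched trowel (10 mm notches), in the middle slot. Sizes in mm. Origin on its underside, at its centre.
- trowel2: Bystander, to be left alone: large-notched trowel (16 mm notches), in the slot nearest the bar's free end. Sizes in mm. Origin on its underside, at its centre.
- tile: Bystander, to be left alone: terracotta quarry tile 100 x 100 x 22 lying flat. Sizes in mm. Origin on its underside, at its centre.
- float: Bystander, to be left alone: grey rubber grout float 95 x 210, wooden handle up to 65 high. Sizes in mm. Origin on its underside, at its centre.
- tub: Bystander, to be left alone: black plastic spacer tub, diameter 96, 100 high. Sizes in mm. Origin on its underside, at its centre.
- collar: Bystander, to be left alone: closed steel ring lying flat, outer diameter 44, 12 high; not the clip: it has no gap. Sizes in mm. Origin on its underside, at its centre.
- mallet: Bystander, to be left alone: rubber mallet, head 85 long and diameter 56, handle 220 along +y from the body's origin. Sizes in mm. Origin on its underside, below the head.
Things that resemble listed ones, but are neither listed nor needed, are in the scene too. What is shaped like the part that bears clip_tab but green, turquoise or white is not meant.

How it is judged:
By the outcome, as a careful person would: the job done as asked, in the order asked, and still so for the second after the job is handed in, with the robot touching nothing.
It also fails if it takes over 61 s, if anything falls off the work surface, if the arm or the gripper's body presses on something with over 40 N, if the wrist force passes 120 N, or if a joint passes its speed limit or range.

## Robot

A 6-joint arm with a two-finger parallel gripper is mounted at the origin on the work surface. World frame = base frame: x ahead of the robot, y to its left, z up, the work surface at z = 0. Lengths are in m, angles in rad, forces in N, time in s.
With the tool pointing down it reaches from about 0.375 to 0.825 m from the base axis. Payload 5.5 kg.
Tool frame: the origin (TCP) lies at the very end of the fingers, on their centre line; the grasp point (between the pads) lies 19 mm behind it; z points along the fingers, x is the direction in which the jaws open and shut, and the axes are right-handed (so a half turn about z gives the same grasp; the last joint's range is limited). The gripper opens to 85 mm and grips with 20 to 120 N. Pads are 22 mm wide; open, the fingers measure 114 mm over their backs; the gripper's body (76 mm by 85 mm) begins 54 mm behind the grasp point. The pads swing forward as they close: fully open they stand 13 mm farther back than shut.
Start: joints at [-1.187, 0.314, -0.047, 1.21, 0, 1.571], TCP at [0.225, -0.556, 0.231] pointing down, gripper open.
Joint ranges: [-2.67, 2.67], [-0.69, 1.73], [-1.03, 1.25], [-2.08, 2.16], [-1.42, 1.45], [-3.14, 3.14]. Speed limits (rad/s): [2.39, 2.39, 3.01, 3.14, 3.14, 3.14].

## Interface

Orientations are given as a unit quaternion [x, y, z, w].
In Python, from plant import state, eyes, job gives the robot as it stands.
- The arm moves only by the shell command python3 -m handwheel 'ROWS' [FORCE]. ROWS is JSON, a list of rows, each a list of 7 numbers: the shift along the tool's x, y, z in m, then the turn, a rotation vector about the tool's x, y, z in degrees, then the finger opening in m, from 0 to 0.0854. A call has 1 to 10 rows; each row is the pose to reach, as a shift and turn from the pose measured when the call began, along the tool's axes at that moment; what a row does not reach only later rows make up. A row lasts 1/12 s, in which the tool goes at most 41.7 mm and 7.16 degrees, less where a joint would pass 70% of its speed; a pose out of reach is approached as far as the arm can. A call with a gripper value outside its range is refused whole. The fingers move at their own pace and stop on an object; FORCE is the grip in N (left out, the last holds). Time passes only in rows, so rows that repeat a pose let the fingers close. It gives the time, the measured TCP pose, the force and the opening at its end, in the units of the state.
- state(): the state, without advancing time (a new reading comes with each control period).
- eyes.camera(name): name is "side" or "top"; returns the picture (480x640x3 uint8, red, green, blue); there is no depth.
- eyes.get_calibration(name): a dict with "fovy" (degrees; the focal length in pixels is half the picture's height over the tangent of half this angle, whatever the lens; pixels are square), "cx", "cy" (the principal point, pixels), "dist" ([k1, k2, p1, p2, k3] as OpenCV has them; the pictures are not rectified), "world_from_camera" (4x4, takes a point from camera to world coordinates). Camera axes: x right, y down, z forward; pixel columns grow to the right and rows downward; lengths in m; the calibration is good to about 2 mm. A picture is of the moment at which its call begins. get_calibration takes no time and is no camera call.
- job.finish_job(): hands the job in, once; it reports no verdict.
The state is a dict: "time_s": time; "joint_positions": joint angles; "joint_velocities": joint speeds; "joint_efforts": joint torques, N m; "eef_pos": TCP position; "eef_rot": TCP orientation; "wrist_force": force on the tool from outside, world axes, zero at the start; "moment": the same for the moment, N m; "width": opening from 0.0 (shut) to 1.0 (fully open).
Only numpy, scipy, OpenCV 4.12 (cv2) and the standard library are available. Lean on these libraries where they do the work, as an engineer would, in place of code of your own. Each camera call takes 0.05 s, during which the arm holds its last target.

## Working session

There is one attempt and no reset: what is moved stays moved. The work goes in short steps, Python scripts to look and compute and a shell command to move; the robot and the scene stay as the last step left them, time stands still between calls to the robot, and variables do not carry over. Pictures are saved under pics/ and viewed, and the job is handed in when it is done.

```bash
mkdir -p pics; ls; python3 - <<'E'
from plant import state, eyes
import cv2, numpy as np
for n in ("side","top"):
    im=eyes.camera(n); cv2.imwrite(f"pics/{n}0.png",im[:,:,::-1])
    c=eyes.get_calibration(n); print(n,c["fovy"],c["cx"],c["cy"],c["dist"]); print(np.round(c["world_from_camera"],4).tolist())
print(state())
E
```

```text
pics
side 55.89933255031254 313.9630150648453 229.74317470138834 [0.02753948 0.         0.         0.         0.        ]
[[-0.9732, -0.1364, 0.1851, 0.3605], [-0.2299, 0.6002, -0.7661, 0.7252], [-0.0066, -0.7882, -0.6154, 0.6246], [0.0, 0.0, 0.0, 1.0]]
top 56.602808124666616 325.5222258062181 238.50027698888948 [-0.00465951  0.          0.          0.          0.        ]
[[0.0744, -0.9705, 0.2293, 0.3483], [-0.9972, -0.0719, 0.0193, 0.0379], [-0.0023, -0.2301, -0.9732, 0.9565], [0.0, 0.0, 0.0, 1.0]]
{'time_s': 0.1, 'joint_positions': array([-1.18700599e+00,  3.14150986e-01, -4.79971380e-02,  1.21023221e+00,
       -6.65328164e-06,  1.57078926e+00]), 'joint_velocities': array([ 0.00092234,  0.00026957,  0.00243636,  0.00093391, -0.00046383,
        0.00023878]), 'joint_efforts': array([-2.59208238e-03, -5.40767491e+01,  3.40540731e+01,  1.12459934e-02,
       -2.54750157e-04,  7.54823617e-06]), 'eef_pos': array([ 0.22445633, -0.5558462 ,  0.23051548]), 'eef_rot': array([ 8.28988372e-01, -5.59265278e-01, -6.58421379e-04, -4.40188537e-04]), 'wrist_force': array([-1.13295702,  0.0160868 ,  0.05886648]), 'moment': array([0.00664206, 0.02103346, 0.01018468]), 'width': 1.000407421184494}
```

View pics/side0.png

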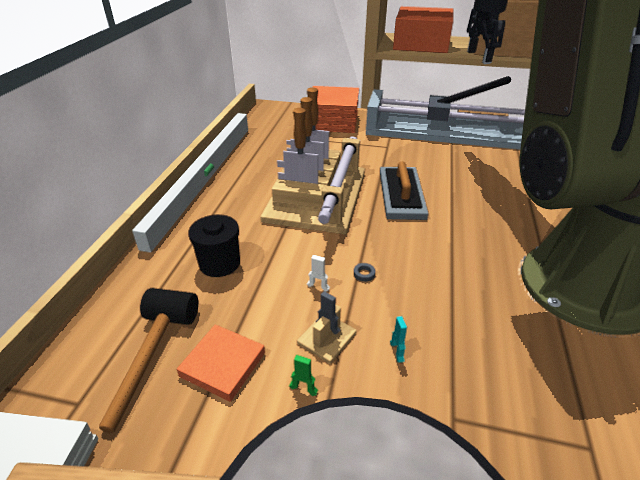

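View pics/top0.png

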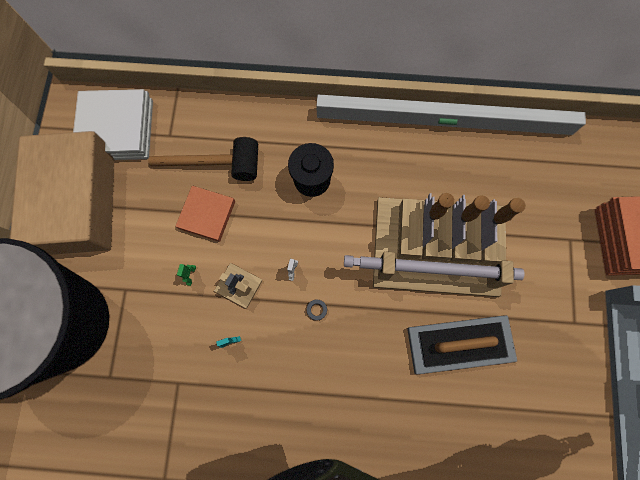

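The side view shows the dark clip astride the batten at about (328,315); in the top view it is at about (235,283). The bar's free end is at side (326,213) and top (349,261). There are look-alikes: white at side (318,272), green at (303,373) and turquoise at (400,338), plus the closed collar at (365,271). Only the dark one on the batten fits the description, so I'll confirm it in an enlarged crop.

```bash
cat > h.py <<'E'
import numpy as np, cv2
from plant import eyes
def cal(n):
    c=eyes.get_calibration(n); f=240/np.tan(np.radians(c["fovy"])/2)
    K=np.array([[f,0,c["cx"]],[0,f,c["cy"]],[0,0,1.]]); return K,np.array(c["dist"],float),np.array(c["world_from_camera"])
def ray(n,p):
    K,d,T=cal(n); u=cv2.undistortPoints(np.array([[p]],float),K,d)[0,0]
    v=T[:3,:3]@[u[0],u[1],1]; return T[:3,3],v/np.linalg.norm(v)
def plane(n,p,z):
    o,v=ray(n,p); return o+v*(z-o[2])/v[2]
def tri(ps,pt):
    o1,v1=ray("side",ps);o2,v2=ray("top",pt)
    s=np.linalg.lstsq(np.c_[v1,-v2],o2-o1,rcond=None)[0]
    a=o1+s[0]*v1;b=o2+s[1]*v2; return (a+b)/2,np.linalg.norm(a-b)
def proj(n,P):
    K,d,T=cal(n); R=T[:3,:3].T; t=-R@T[:3,3]
    return cv2.projectPoints(np.array(P,float).reshape(-1,3),cv2.Rodrigues(R)[0],t,K,d)[0][:,0]
E
python3 - <<'E'
import cv2,numpy as np
s=cv2.imread("pics/side0.png");t=cv2.imread("pics/top0.png")
def c(i,x,y,w,h,k): return cv2.resize(i[y:y+h,x:x+w],None,fx=k,fy=k,interpolation=cv2.INTER_NEAREST)
cv2.imwrite("pics/c1.png",np.hstack([c(s,290,280,80,100,5),c(t,205,255,80,100,5)]))
cv2.imwrite("pics/c2.png",np.hstack([c(s,300,135,80,100,5),c(t,335,235,80,100,5)]))
E
```

```text
(no output)
```

View pics/c1.png

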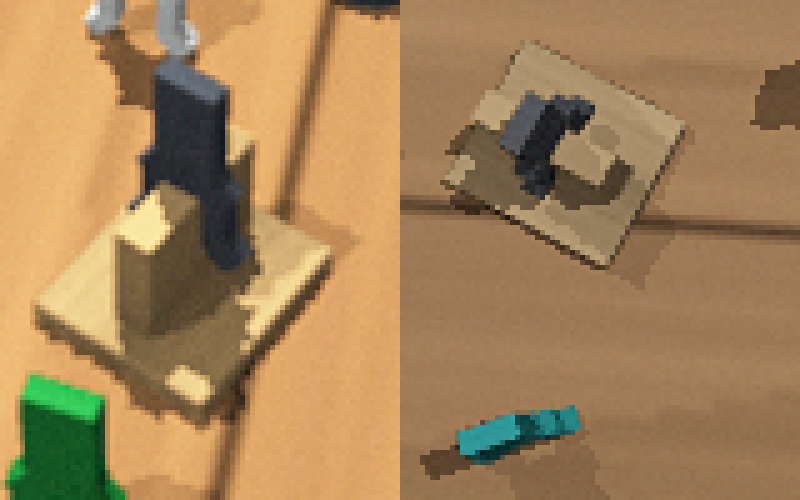

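View pics/c2.png

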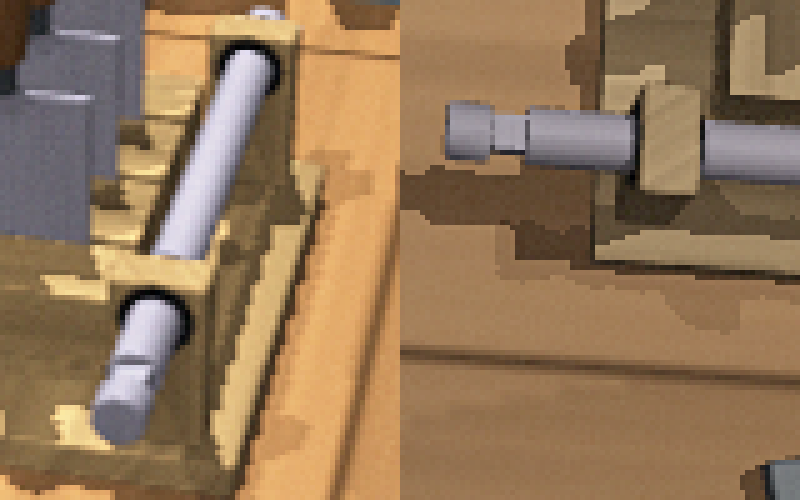

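The crop confirms the clip: dark grey, open at the bottom, on the pine batten. The neck shows in the top view between columns of about 353 and 360 at row 261, and the bar's end is at column 344. Next I'll turn these into positions.

```bash
python3 - <<'E'
from h import *
T=lambda x,y:(205+(x-400)/5-.4,255+y/5-.4)
S=lambda x,y:(290+x/5-.4,280+y/5-.4)
# batten base corners
cs=[T(527,42),T(685,127),T(605,267),T(443,185)]
P=np.array([plane("top",c,.01) for c in cs]);print(P.round(4).tolist(),np.linalg.norm(P-np.roll(P,-1,0),axis=1),P.mean(0))
d=(P[1]-P[0])+(P[2]-P[3]);print("batten yaw y-dir deg",np.degrees(np.arctan2(d[1],d[0])))
print("tabtop tri",tri(S(193,80),T(527,123)),plane("top",T(527,123),.103),plane("side",S(193,80),.103))
e=[plane("top",T(*q),.103) for q in((539,95),(515,150))];print("tab edge",e, np.linalg.norm(e[0]-e[1]))
B=lambda x,y:(335+(x-400)/5-.4,235+y/5-.4)
# bar axis at .085
im=cv2.imread("pics/top0.png")
pts=[]
for col in list(range(363,372))+list(range(398,492,8)):
    c=im[245:290,col].astype(int); m=(c[:,0]>=c[:,2])&(c.sum(1)>240)   # bluish-grey
    r=np.flatnonzero(m)+245
    if len(r)>3: 
        p=plane("top",(col,(r.min()+r.max())/2),.085); pts.append(p); print(col,r.min(),r.max(),p.round(4))
pts=np.array(pts); 
E
```

```text
[[0.5021, 0.258, 0.01], [0.4705, 0.1861, 0.01], [0.409, 0.2133, 0.01], [0.4382, 0.286, 0.01]] [0.0785614  0.06726553 0.07832311 0.06976271] [0.45491115 0.23584331 0.01      ]
batten yaw y-dir deg -112.8033924691614
tabtop tri (array([0.45647013, 0.23303903, 0.10064243]), np.float64(0.0013882962278088684)) [0.45547551 0.23244544 0.103     ] [0.45673957 0.23519986 0.103     ]
tab edge [array([0.46664104, 0.22915891, 0.103     ]), array([0.44475703, 0.23576149, 0.103     ])] 0.022858341776451963
363 257 266 [ 0.5124 -0.0225  0.085 ]
364 257 266 [ 0.5126 -0.0245  0.085 ]
365 257 265 [ 0.5137 -0.0264  0.085 ]
366 257 267 [ 0.5119 -0.0285  0.085 ]
367 257 267 [ 0.512  -0.0305  0.085 ]
368 257 267 [ 0.5122 -0.0325  0.085 ]
369 257 267 [ 0.5123 -0.0344  0.085 ]
370 257 267 [ 0.5125 -0.0364  0.085 ]
371 258 267 [ 0.5116 -0.0384  0.085 ]
398 260 269 [ 0.5115 -0.092   0.085 ]
406 260 270 [ 0.5117 -0.1078  0.085 ]
414 261 270 [ 0.5119 -0.1237  0.085 ]
422 261 271 [ 0.512  -0.1395  0.085 ]
430 262 272 [ 0.5112 -0.1553  0.085 ]
438 263 272 [ 0.5114 -0.1711  0.085 ]
446 263 273 [ 0.5115 -0.1869  0.085 ]
454 264 273 [ 0.5117 -0.2027  0.085 ]
462 264 274 [ 0.5119 -0.2185  0.085 ]
470 265 275 [ 0.511  -0.2343  0.085 ]
478 266 275 [ 0.5112 -0.25    0.085 ]
486 266 276 [ 0.5114 -0.2658  0.085 ]
```

```bash
python3 - <<'E'
import cv2,numpy as np
im=cv2.imread("pics/top0.png")
print(im[261:263,338:386].sum(2)//3)
print(im[245:275,349].tolist())
E
```

```text
[[129 127 126 127 127 128  97 151 152 154 153 153 151 151 156 147 162 163
  166 162 167 165  89 167 166 166 165 166 164 165 165 166 164 162 163 162
  165 162 166 162 162 164 167 102  33  59 137 138]
 [125 125 127 129 128 107 112 144 141 141 141 147 145 148 150 124 163 167
  166 162 166 167  77 156 152 152 155 152 155 157 159 157 159 161 159 160
  164 161 164 161 166 166 169 125  32  59 135 133]]
[[86, 122, 160], [87, 123, 160], [86, 121, 158], [88, 123, 160], [89, 125, 159], [90, 127, 162], [87, 125, 161], [90, 127, 165], [96, 133, 170], [97, 136, 176], [93, 111, 132], [135, 125, 131], [150, 143, 147], [159, 151, 155], [161, 153, 158], [165, 155, 161], [157, 148, 154], [149, 143, 149], [142, 135, 140], [125, 116, 122], [111, 102, 110], [86, 76, 79], [76, 109, 139], [86, 124, 165], [45, 66, 92], [48, 69, 91], [47, 71, 95], [45, 71, 98], [51, 73, 97], [47, 70, 97]]
```

```bash
cat >> h.py <<'E'
from scipy.spatial.transform import Rotation as Ro
from plant import state
def go(p,yaw):
    """shift (tool axes, mm) and turn rotvec (deg) to TCP p (m), pointing down with tool x at yaw deg"""
    s=state(); R=Ro.from_quat(s["eef_rot"])
    t=R.inv().apply(np.array(p)-s["eef_pos"])
    y=np.radians(yaw); G=Ro.from_matrix(np.c_[[np.cos(y),np.sin(y),0],[np.sin(y),-np.cos(y),0],[0,0,-1]])
    print("t_s",round(s["time_s"],2),"tcp",s["eef_pos"].round(4),"F",s["wrist_force"].round(2),"w",round(float(s["width"])*85.4,1))
    print("shift mm",(t*1000).round(1),"rotvec",np.degrees((R.inv()*G).as_rotvec()).round(2))
E
python3 - <<'E'
from h import *
for c in (343.8,353,360.5): print(c,[plane("top",(c,261.5),z).round(4).tolist() for z in (.085,.092,.097)])
print("bracket top outer edge",plane("top",(335+238/5-.4,262),.103))
S=lambda x,y:(300+x/5-.4,135+y/5-.4)
print("end centre side",tri(S(120,420),(344,261.5)),plane("side",S(120,420),.085), plane("side",S(95,410),.085),plane("side",S(148,425),.085))
go((.40,-.22,.30),-1)
E
```

```text
343.8 [[0.5096, 0.0155, 0.085], [0.5083, 0.0157, 0.092], [0.5074, 0.0158, 0.097]]
353 [[0.511, -0.0027, 0.085], [0.5097, -0.0024, 0.092], [0.5087, -0.0022, 0.097]]
360.5 [[0.5121, -0.0176, 0.085], [0.5108, -0.0171, 0.092], [0.5098, -0.0168, 0.097]]
bracket top outer edge [ 0.51082021 -0.05852047  0.103     ]
end centre side (array([0.51082177, 0.01520913, 0.0858327 ]), np.float64(0.00262253497065155)) [0.51240877 0.01389693 0.085     ] [0.5236655 0.0095241 0.085    ] [0.50080127 0.01469627 0.085     ]
t_s 0.1 tcp [ 0.2245 -0.5558  0.2305] F [-1.13  0.02  0.06] w 85.4
shift mm [-245.8 -288.5  -69.1] rotvec [-5.000e-02  8.000e-02 -6.701e+01]
```

```bash
python3 -m handwheel '[[-0.246,-0.288,-0.07,0,0,-67,0.085],[-0.246,-0.288,-0.07,0,0,-67,0.085],[-0.246,-0.288,-0.07,0,0,-67,0.085],[-0.246,-0.288,-0.07,0,0,-67,0.085],[-0.246,-0.288,-0.07,0,0,-67,0.085],[-0.246,-0.288,-0.07,0,0,-67,0.085],[-0.246,-0.288,-0.07,0,0,-67,0.085],[-0.246,-0.288,-0.07,0,0,-67,0.085],[-0.246,-0.288,-0.07,0,0,-67,0.085],[-0.246,-0.288,-0.07,0,0,-67,0.085]]' 60; python3 -c "
from h import *
go((.456,.234,.25),67)"
```

```text
time_s: 0.93
eef_pos: [0.4014, -0.2159, 0.302]
eef_rot: [1.0, -0.004, 0.001, -0.001]
wrist_force: [0.1, -0.6, 0.6]
width: 0.994
t_s 0.93 tcp [ 0.4014 -0.2159  0.302 ] F [ 0.13 -0.6   0.57] w 84.9
shift mm [  51.1 -450.1   53.3] rotvec [ -0.09  -0.17 -67.43]
```

```bash
python3 -m handwheel '[[0.051,-0.45,0.052,0,0,-67.4,0.085],[0.051,-0.45,0.052,0,0,-67.4,0.085],[0.051,-0.45,0.052,0,0,-67.4,0.085],[0.051,-0.45,0.052,0,0,-67.4,0.085],[0.051,-0.45,0.052,0,0,-67.4,0.085],[0.051,-0.45,0.052,0,0,-67.4,0.085],[0.051,-0.45,0.052,0,0,-67.4,0.085],[0.051,-0.45,0.052,0,0,-67.4,0.085],[0.051,-0.45,0.052,0,0,-67.4,0.085],[0.051,-0.45,0.052,0,0,-67.4,0.085]]'; python3 -c "
from h import *
go((.456,.234,.25),67)"
```

```text
time_s: 1.77
eef_pos: [0.4503, 0.1928, 0.2555]
eef_rot: [0.833, 0.554, 0.001, -0.001]
wrist_force: [0.4, -0.3, -0.2]
width: 0.993
t_s 1.77 tcp [0.4503 0.1928 0.2555] F [ 0.45 -0.32 -0.22] w 84.8
shift mm [ 40.2 -10.6   5.6] rotvec [ 0.02 -0.16  0.28]
```

```bash
python3 -m handwheel '[[0.040,-0.0105,0.006,0,0,0,0.05],[0.040,-0.0105,0.05,0,0,0,0.05],[0.040,-0.0105,0.09,0,0,0,0.05],[0.040,-0.0105,0.125,0,0,0,0.05],[0.040,-0.0105,0.125,0,0,0,0.05],[0.040,-0.0105,0.125,0,0,0,0.05]]'; python3 -c "
from h import *
go((.456,.234,.0675),67)
for n in ('side','top'):
    cv2.imwrite(f'pics/{n}1.png',eyes.camera(n)[:,:,::-1])
s=cv2.imread('pics/side1.png');t=cv2.imread('pics/top1.png')
c=lambda i,x,y,w,h,k:cv2.resize(i[y:y+h,x:x+w],None,fx=k,fy=k)
cv2.imwrite('pics/c3.png',np.hstack([c(s,260,220,130,160,3),c(t,170,210,130,160,3)]))"
```

```text
time_s: 2.27
eef_pos: [0.4544, 0.2328, 0.1292]
eef_rot: [0.833, 0.554, -0.001, -0.001]
wrist_force: [0.9, 0.4, 1.0]
width: 0.583
t_s 2.27 tcp [0.4544 0.2328 0.1292] F [0.93 0.42 0.95] w 49.8
shift mm [ 1.8  1.2 61.6] rotvec [-0.16  0.08  0.25]
```

View pics/c3.png

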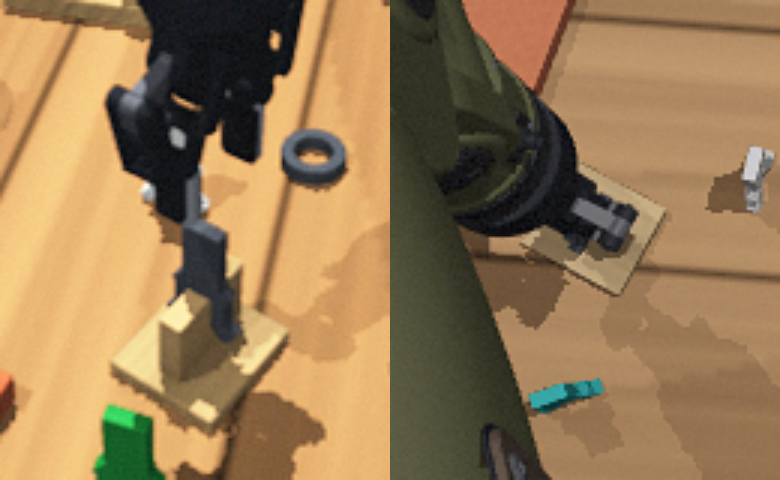

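The fingers are above the tab and straddle the clip's thickness, with the tab top at crop (205,225). Nothing is in the way, so I'll descend and grip.

```bash
python3 -m handwheel '[[0.001,0.001,0.02,0,0,0,0.05],[0.001,0.001,0.04,0,0,0,0.05],[0.001,0.001,0.061,0,0,0,0.05],[0.001,0.001,0.061,0,0,0,0.05],[0.001,0.001,0.061,0,0,0,0.05]]'; python3 -m handwheel '[[0,0,0,0,0,0,0.03],[0,0,0,0,0,0,0.02],[0,0,0,0,0,0,0.015],[0,0,0,0,0,0,0.01],[0,0,0,0,0,0,0.005],[0,0,0,0,0,0,0.0],[0,0,0,0,0,0,0.0],[0,0,0,0,0,0,0.0],[0,0,0,0,0,0,0.0]]' 30;  python3 -c "
from h import *
go((.456,.234,.18),67)
for n in ('side',):
    cv2.imwrite(f'pics/{n}2.png',eyes.camera(n)[:,:,::-1])
s=cv2.imread('pics/side2.png')
c=lambda i,x,y,w,h,k:cv2.resize(i[y:y+h,x:x+w],None,fx=k,fy=k)
cv2.imwrite('pics/c4.png',c(s,260,220,130,160,4)[:600])"
```

```text
time_s: 2.78
eef_pos: [0.46, 0.2351, 0.0733]
eef_rot: [0.833, 0.553, 0.003, -0.0]
wrist_force: [-0.1, -0.3, 0.5]
width: 0.587
time_s: 3.53
eef_pos: [0.461, 0.2356, 0.0746]
eef_rot: [0.833, 0.553, 0.004, -0.0]
wrist_force: [-0.3, -0.2, 7.4]
width: 0.114
t_s 3.53 tcp [0.461  0.2356 0.0746] F [-0.33 -0.17  7.44] w 9.8
shift mm [  -2.6   -3.5 -105.4] rotvec [ 0.25 -0.41  0.2 ]
```

View pics/c4.png

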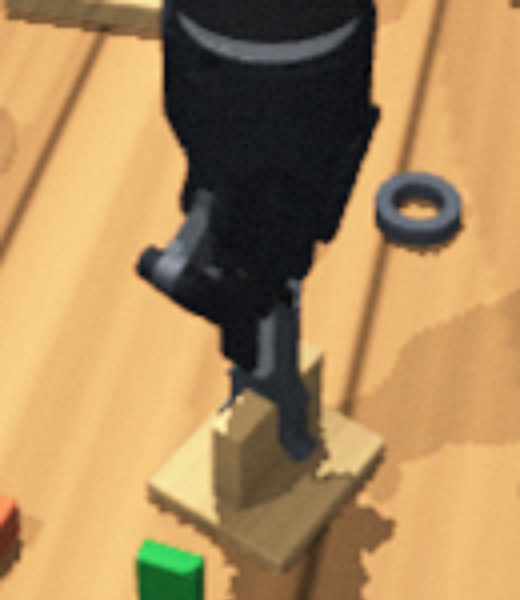

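The fingers closed at 9.8 mm on the tab (it's 10 mm thick), with the tips 26 mm above the slot point. That leaves good clearance over the bar. I'll grip harder and lift straight up.

```bash
python3 -m handwheel '[[0,0,0,0,0,0,0.0],[0,0,-0.002,0,0,0,0.0],[0,0,-0.01,0,0,0,0.0],[0,0,-0.03,0,0,0,0.0],[0,0,-0.06,0,0,0,0.0],[0,0,-0.09,0,0,0,0.0],[0,0,-0.12,0,0,0,0.0],[0,0,-0.12,0,0,0,0.0],[0,0,-0.12,0,0,0,0.0]]' 60;  python3 -c "
from h import *
go((.4615,.2,.195),90.3)
for n in ('side',):
    cv2.imwrite(f'pics/{n}3.png',eyes.camera(n)[:,:,::-1])
s=cv2.imread('pics/side3.png')
c=lambda i,x,y,w,h,k:cv2.resize(i[y:y+h,x:x+w],None,fx=k,fy=k)
cv2.imwrite('pics/c5.png',c(s,260,180,150,150,4))"
```

```text
time_s: 4.33
eef_pos: [0.4614, 0.2357, 0.1968]
eef_rot: [0.833, 0.553, 0.006, 0.0]
wrist_force: [0.3, -0.0, -1.9]
width: 0.11
t_s 4.33 tcp [0.4614 0.2357 0.1968] F [ 0.25 -0.02 -1.9 ] w 9.4
shift mm [-32.9  13.9   1.6] rotvec [  0.51  -0.5  -23.09]
```

View pics/c5.png

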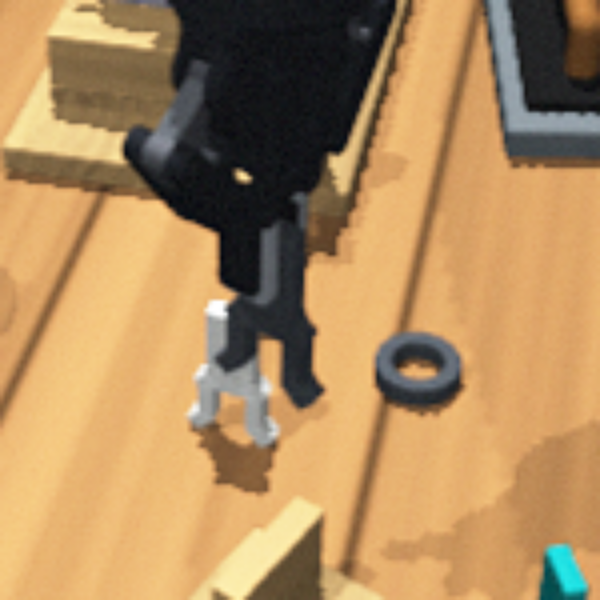

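The clip is held upright and clear of the batten. I'll carry it to above the full bar on the root side of the neck, at y ≈ -0.032.

```bash
python3 -c "
from h import *
go((.516,-.032,.175),89.7)"
```

```text
t_s 4.38 tcp [0.4603 0.2351 0.1951] F [-0.06 -0.77 -0.84] w 9.1
shift mm [-224.8  154.7   19.1] rotvec [  0.37  -0.39 -22.49]
```

```bash
python3 -m handwheel '[[-0.02,0.015,0,0,0,-5,0],[-0.05,0.035,0,0,0,-10,0],[-0.08,0.055,0,0.4,-0.4,-15,0],[-0.11,0.075,0,0.4,-0.4,-22.5,0],[-0.14,0.096,0,0.4,-0.4,-22.5,0],[-0.17,0.117,0,0.4,-0.4,-22.5,0],[-0.2,0.138,0.01,0.4,-0.4,-22.5,0],[-0.225,0.155,0.019,0.4,-0.4,-22.5,0],[-0.225,0.155,0.019,0.4,-0.4,-22.5,0],[-0.225,0.155,0.019,0.4,-0.4,-22.5,0]]';  python3 -c "
from h import *
go((.516,-.032,.175),89.7)
for n in ('side','top'):
    cv2.imwrite(f'pics/{n}4.png',eyes.camera(n)[:,:,::-1])
s=cv2.imread('pics/side4.png');t=cv2.imread('pics/top4.png')
c=lambda i,x,y,w,h,k:cv2.resize(i[y:y+h,x:x+w],None,fx=k,fy=k)
cv2.imwrite('pics/c6.png',np.hstack([c(s,290,130,80,120,5),c(t,315,210,80,120,5)]))"
```

```text
time_s: 5.22
eef_pos: [0.5145, -0.0335, 0.1727]
eef_rot: [0.71, 0.704, -0.002, -0.002]
wrist_force: [0.1, 0.6, -1.1]
width: 0.106
t_s 5.22 tcp [ 0.5145 -0.0335  0.1727] F [ 0.05  0.57 -1.13] w 9.1
shift mm [ 1.5  1.5 -2.3] rotvec [-0.29 -0.03 -0.18]
```

View pics/c6.png

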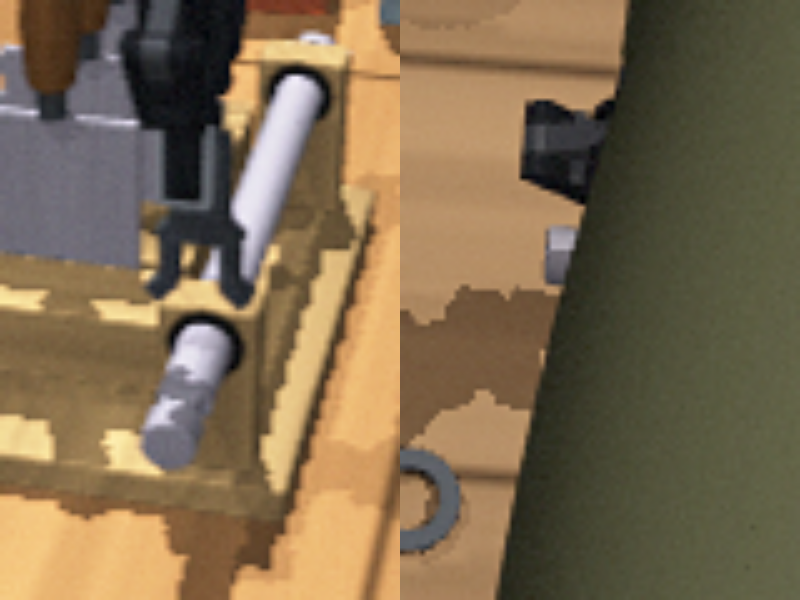

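```bash
python3 - <<'E'
from h import *
s=cv2.imread("pics/side4.png")
cv2.imwrite("pics/c7.png",cv2.resize(s[150:225,310:360],None,fx=10,fy=8,interpolation=cv2.INTER_NEAREST))
E
```

```text
(no output)
```

View pics/c7.png

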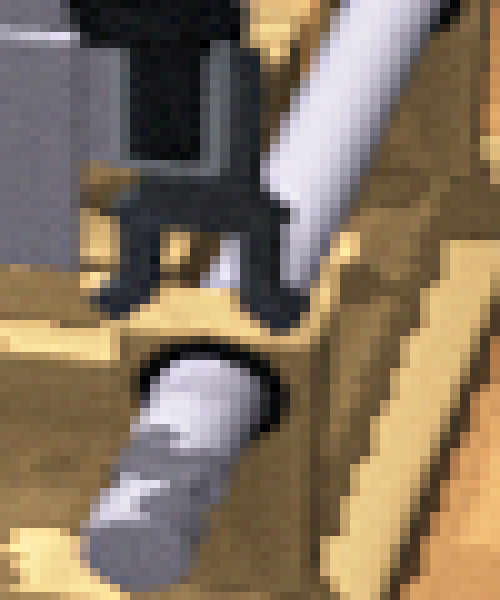

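```bash
python3 - <<'E'
from h import *
def onY(p,y):
    o,v=ray("side",p); return (o+v*(y-o[1])/v[1]).round(4)
for p in ((329.4,188),(318.5,187.3),(340.3,188.7),(329.5,183.5),(325.5,182),(333.5,183),(335.3,162)): print(p,onY(p,-.0285))
# bar outline seen by side: points on bar at various rows in pics/side0, left/right silhouettes
im=cv2.imread("pics/side0.png")
for r in (199,202,205,215,217):
    c=im[r,300:360].astype(int); print(r,[(300+i) for i in range(60) if c[i,0]>=c[i,2] and c[i].sum()>330])
from plant import state
print(state()["eef_pos"])
E
```

```text
(329.4, 188) [ 0.5101 -0.0285  0.1312]
(318.5, 187.3) [ 0.5325 -0.0285  0.1297]
(340.3, 188.7) [ 0.4879 -0.0285  0.1327]
(329.5, 183.5) [ 0.51   -0.0285  0.1418]
(325.5, 182) [ 0.5182 -0.0285  0.1442]
(333.5, 183) [ 0.5019 -0.0285  0.1441]
(335.3, 162) [ 0.4994 -0.0285  0.1918]
199 [325, 326, 327, 328, 329, 330, 331, 332, 333, 334]
202 [324, 325, 326, 327, 328, 329, 330, 331, 332, 333]
205 [323, 324, 325, 326, 327, 328, 329, 330, 331, 332]
215 [319, 320, 321, 322, 323, 324, 325, 326, 327, 328, 329]
217 [327, 328]
[ 0.5151412  -0.03174208  0.17398278]
```

```bash
python3 - <<'E'
from h import *
for p in ((329.5,199),(328.5,202),(327.5,205),(324.0,215)): print(plane("side",p,.085).round(4))
for y in (-.03,-.01,.015):
    print(y,proj("side",[[.511,y,.085],[.512,y,.085],[.513,y,.085]]).round(1).tolist())
go((.517,-.032,.150),89.7)
E
```

```text
[ 0.5151 -0.057   0.085 ]
[ 0.5149 -0.0456  0.085 ]
[ 0.5146 -0.0343  0.085 ]
[0.5142 0.0018 0.085 ]
-0.03 [[328.8, 206.4], [328.3, 206.3], [327.8, 206.3]]
-0.01 [[326.8, 211.9], [326.3, 211.8], [325.8, 211.8]]
0.015 [[324.2, 219.0], [323.7, 218.9], [323.2, 218.9]]
t_s 5.32 tcp [ 0.5151 -0.0317  0.174 ] F [ 0.21  0.61 -1.87] w 8.8
shift mm [-0.3  1.9 24. ] rotvec [-0.17 -0.03  0.  ]
```

```bash
python3 - <<'E'
import cv2
im=cv2.imread("pics/side0.png")
for r in (203,206,214): print(r,[(c,im[r,c].tolist()) for c in range(317,338)])
E
```

```text
203 [(317, [59, 92, 112]), (318, [59, 89, 110]), (319, [59, 89, 109]), (320, [56, 88, 108]), (321, [54, 84, 106]), (322, [48, 84, 107]), (323, [157, 152, 164]), (324, [226, 209, 213]), (325, [232, 220, 224]), (326, [234, 221, 225]), (327, [231, 219, 223]), (328, [228, 212, 215]), (329, [217, 199, 206]), (330, [204, 184, 190]), (331, [183, 168, 170]), (332, [154, 139, 143]), (333, [122, 112, 116]), (334, [90, 82, 84]), (335, [38, 33, 37]), (336, [17, 16, 11]), (337, [25, 36, 41])]
206 [(317, [62, 95, 117]), (318, [64, 97, 120]), (319, [59, 93, 115]), (320, [64, 97, 121]), (321, [63, 91, 116]), (322, [142, 138, 149]), (323, [168, 154, 157]), (324, [145, 133, 138]), (325, [137, 123, 130]), (326, [139, 126, 129]), (327, [148, 134, 139]), (328, [155, 137, 142]), (329, [170, 155, 160]), (330, [176, 161, 165]), (331, [155, 142, 146]), (332, [122, 106, 113]), (333, [92, 83, 86]), (334, [53, 65, 77]), (335, [54, 78, 98]), (336, [53, 82, 102]), (337, [49, 78, 100])]
214 [(317, [71, 110, 134]), (318, [74, 108, 133]), (319, [176, 165, 176]), (320, [222, 203, 207]), (321, [218, 201, 207]), (322, [206, 189, 195]), (323, [213, 197, 203]), (324, [226, 209, 217]), (325, [221, 203, 208]), (326, [204, 185, 193]), (327, [188, 170, 176]), (328, [165, 150, 154]), (329, [152, 134, 137]), (330, [105, 103, 111]), (331, [57, 86, 106]), (332, [48, 78, 96]), (333, [53, 79, 97]), (334, [53, 78, 97]), (335, [51, 80, 96]), (336, [52, 78, 98]), (337, [52, 82, 102])]
```

The bar axis comes out at x ≈ 0.513 in the side view and 0.5125 in the top view. The clip's slot centre sits about 4.5 mm to −x of the TCP, so I'm aiming for TCP x ≈ 0.517. I'll lower to just above contact.

```bash
python3 -m handwheel '[[0,0.002,0.01,-0.2,0,0,0],[0,0.002,0.02,-0.2,0,0,0],[0,0.002,0.032,-0.2,0,0,0],[0,0.002,0.032,-0.2,0,0,0],[0,0.002,0.032,-0.2,0,0,0],[0,0.002,0.032,-0.2,0,0,0]]';  python3 -c "
from h import *
go((.517,-.032,.1346),89.7)"
```

```text
time_s: 5.82
eef_pos: [0.517, -0.0311, 0.1423]
eef_rot: [0.709, 0.706, 0.0, -0.0]
wrist_force: [-0.3, -0.2, -1.8]
width: 0.104
t_s 5.82 tcp [ 0.517  -0.0311  0.1423] F [-0.26 -0.18 -1.81] w 8.9
shift mm [-0.9 -0.   7.7] rotvec [ 0.03 -0.04  0.07]
```

```bash
python3 -m handwheel '[[0,0,0.002,0,0,0,0],[0,0,0.004,0,0,0,0],[0,0,0.004,0,0,0,0],[0,0,0.004,0,0,0,0]]'
```

```text
time_s: 6.15
eef_pos: [0.5171, -0.031, 0.1384]
eef_rot: [0.709, 0.706, 0.001, -0.0]
wrist_force: [0.4, 0.0, -1.5]
width: 0.105
```

```bash
python3 -m handwheel '[[0,0,0.001,0,0,0,0],[0,0,0.002,0,0,0,0],[0,0,0.002,0,0,0,0]]'
```

```text
time_s: 6.4
eef_pos: [0.517, -0.0311, 0.1362]
eef_rot: [0.709, 0.706, 0.0, -0.0]
wrist_force: [-0.2, -0.2, -1.4]
width: 0.107
```

```bash
python3 -m handwheel '[[0,0,0.0005,0,0,0,0],[0,0,0.001,0,0,0,0],[0,0,0.001,0,0,0,0]]'
```

```text
time_s: 6.65
eef_pos: [0.5169, -0.0311, 0.1351]
eef_rot: [0.709, 0.706, 0.0, -0.0]
wrist_force: [-0.3, 0.8, -1.9]
width: 0.105
```

```bash
python3 -m handwheel '[[0,0,0.0005,0,0,0,0],[0,0,0.001,0,0,0,0],[0,0,0.001,0,0,0,0]]'
```

```text
time_s: 6.9
eef_pos: [0.5169, -0.0311, 0.1342]
eef_rot: [0.709, 0.706, 0.0, -0.0]
wrist_force: [-0.3, 0.3, 0.4]
width: 0.11
```

```bash
python3 -m handwheel '[[0,0,0.0005,0,0,0,0],[0,0,0.0008,0,0,0,0],[0,0,0.0008,0,0,0,0]]'
```

```text
time_s: 7.15
eef_pos: [0.5169, -0.0311, 0.1337]
eef_rot: [0.709, 0.706, 0.0, -0.0]
wrist_force: [-2.2, 1.5, 4.2]
width: 0.105
```

```bash
python3 -m handwheel '[[0,0,0.0005,0,0,0,0],[0,0,0.0005,0,0,0,0],[0,0,0.0005,0,0,0,0]]'
```

```text
time_s: 7.4
eef_pos: [0.517, -0.0311, 0.1335]
eef_rot: [0.709, 0.706, 0.0, 0.0]
wrist_force: [-1.8, 0.0, 3.9]
width: 0.1
```

Contact came at TCP z ≈ 0.1345, exactly where the lips should ride on the full bar. It's at about 5 N and slightly pushed to −x. I'll ease it off and slide along +y to feel for the neck.

```bash
python3 -m handwheel '[[0,-0.0005,-0.0003,0,0,0,0],[0.001,-0.0005,-0.0003,0,0,0,0],[0.003,-0.0005,-0.0003,0,0,0,0],[0.004,-0.0005,-0.0003,0,0,0,0],[0.004,-0.0005,-0.0003,0,0,0,0]]'
```

```text
time_s: 7.82
eef_pos: [0.5167, -0.0273, 0.1338]
eef_rot: [0.709, 0.706, 0.0, 0.0]
wrist_force: [-0.5, -2.7, 2.1]
width: 0.104
```

```bash
python3 -m handwheel '[[0.001,0,0,0,0,0,0],[0.003,0,0,0,0,0,0],[0.005,0,0,0,0,0,0],[0.005,0,0,0,0,0,0]]'
```

```text
time_s: 8.15
eef_pos: [0.5167, -0.0219, 0.1338]
eef_rot: [0.708, 0.706, 0.0, 0.0]
wrist_force: [-0.2, -1.9, 2.7]
width: 0.103
```

```bash
python3 -m handwheel '[[0.001,0,0,0,0,0,0],[0.002,0,0,0,0,0,0],[0.003,0,0,0,0,0,0],[0.003,0,0,0,0,0,0]]'
```

```text
time_s: 8.48
eef_pos: [0.5167, -0.0186, 0.1338]
eef_rot: [0.708, 0.706, 0.001, 0.0]
wrist_force: [-0.9, -1.6, 1.3]
width: 0.106
```

```bash
python3 -m handwheel '[[0.001,0,0,0,0,0,0],[0.002,0,0,0,0,0,0],[0.002,0,0,0,0,0,0],[0.002,0,0,0,0,0,0]]'
```

```text
time_s: 8.82
eef_pos: [0.5167, -0.0163, 0.1337]
eef_rot: [0.708, 0.706, 0.001, -0.0]
wrist_force: [-0.8, -2.5, 2.1]
width: 0.103
```

```bash
python3 -m handwheel '[[0.001,0,0,0,0,0,0],[0.002,0,0,0,0,0,0],[0.002,0,0,0,0,0,0],[0.002,0,0,0,0,0,0]]'
```

```text
time_s: 9.15
eef_pos: [0.5167, -0.014, 0.1337]
eef_rot: [0.708, 0.706, 0.001, -0.0]
wrist_force: [-1.2, -1.5, 1.9]
width: 0.107
```

```bash
python3 -m handwheel '[[0.001,0,0,0,0,0,0],[0.0015,0,0,0,0,0,0],[0.0015,0,0,0,0,0,0]]'
```

```text
time_s: 9.4
eef_pos: [0.5167, -0.0121, 0.1336]
eef_rot: [0.708, 0.706, 0.001, -0.001]
wrist_force: [0.0, -1.8, 0.7]
width: 0.109
```

```bash
python3 -m handwheel '[[0.001,0,0,0,0,0,0],[0.0015,0,0,0,0,0,0],[0.0015,0,0,0,0,0,0]]'
```

```text
time_s: 9.65
eef_pos: [0.5164, -0.01, 0.1333]
eef_rot: [0.708, 0.706, 0.001, -0.001]
wrist_force: [-0.6, -0.1, -1.1]
width: 0.105
```

At y = -0.010 the contact force vanished (Fz back to the clip's weight, Fy about 0), so the neck is found. That agrees with the vision centre of -0.0095. I'll lower into it gently.

```bash
python3 -m handwheel '[[0.0005,0,0.001,0,0,0,0],[0.0005,0,0.003,0,0,0,0],[0.0005,0,0.005,0,0,0,0],[0.0005,0,0.005,0,0,0,0]]'; python3 -c "
from h import *
go((.5165,-.0093,.1115),89.7)"
```

```text
time_s: 9.98
eef_pos: [0.5159, -0.0095, 0.1276]
eef_rot: [0.708, 0.706, 0.001, -0.002]
wrist_force: [-0.6, 0.5, -1.2]
width: 0.108
t_s 9.98 tcp [ 0.5159 -0.0095  0.1276] F [-0.59  0.46 -1.25] w 9.2
shift mm [ 0.1  0.6 16.1] rotvec [-0.04 -0.21  0.14]
```

```bash
python3 -m handwheel '[[0,0.0006,0.001,0,-0.2,0.1,0],[0,0.0006,0.003,0,-0.2,0.1,0],[0,0.0006,0.005,0,-0.2,0.1,0],[0,0.0006,0.005,0,-0.2,0.1,0]]'
```

```text
time_s: 10.32
eef_pos: [0.5162, -0.0094, 0.1222]
eef_rot: [0.709, 0.706, -0.0, -0.001]
wrist_force: [-0.1, 0.8, -1.3]
width: 0.102
```

```bash
python3 -m handwheel '[[0,0,0.001,0,0,0,0],[0,0,0.003,0,0,0,0],[0,0,0.005,0,0,0,0],[0,0,0.005,0,0,0,0]]'; python3 -c "
from h import *
go((.5165,-.0093,.1115),89.7)"
```

```text
time_s: 10.65
eef_pos: [0.5159, -0.0094, 0.1167]
eef_rot: [0.709, 0.706, -0.001, -0.001]
wrist_force: [-0.2, 0.1, -1.3]
width: 0.102
t_s 10.65 tcp [ 0.5159 -0.0094  0.1167] F [-0.21  0.11 -1.27] w 8.7
shift mm [0.1 0.6 5.2] rotvec [-0.12 -0.01  0.04]
```

```bash
python3 -m handwheel '[[0,0,0.001,-0.1,0,0,0],[0,0,0.002,-0.1,0,0,0],[0,0,0.003,-0.1,0,0,0],[0,0,0.003,-0.1,0,0,0]]'
```

```text
time_s: 10.98
eef_pos: [0.5158, -0.0094, 0.1135]
eef_rot: [0.709, 0.706, -0.0, -0.0]
wrist_force: [-0.1, -0.5, -0.3]
width: 0.104
```

```bash
python3 -m handwheel '[[0,0,0.0005,0,0,0,0],[0,0,0.001,0,0,0,0],[0,0,0.001,0,0,0,0]]'
```

```text
time_s: 11.23
eef_pos: [0.5158, -0.0094, 0.1124]
eef_rot: [0.709, 0.706, -0.0, -0.0]
wrist_force: [0.5, -0.3, -2.6]
width: 0.104
```

```bash
python3 -m handwheel '[[0,0,0.0005,0,0,0,0],[0,0,0.001,0,0,0,0],[0,0,0.001,0,0,0,0]]'
```

```text
time_s: 11.48
eef_pos: [0.5158, -0.0094, 0.1115]
eef_rot: [0.709, 0.706, -0.0, -0.0]
wrist_force: [-0.6, -1.2, 0.1]
width: 0.107
```

```bash
python3 -m handwheel '[[0,0,0.0005,0,0,0,0],[0,0,0.001,0,0,0,0],[0,0,0.001,0,0,0,0]]'
```

```text
time_s: 11.73
eef_pos: [0.5159, -0.0094, 0.1109]
eef_rot: [0.709, 0.706, -0.0, -0.0]
wrist_force: [-2.1, -0.2, 4.9]
width: 0.107
```

```bash
python3 -m handwheel '[[0,0,0.0006,0,0,0,0],[0,0,0.0006,0,0,0,0],[0,0,0.0006,0,0,0,0]]'
```

```text
time_s: 11.98
eef_pos: [0.5159, -0.0095, 0.1108]
eef_rot: [0.709, 0.706, 0.0, 0.0]
wrist_force: [-2.8, 0.8, 5.5]
width: 0.103
```

```bash
python3 -m handwheel '[[0,0,0.0009,0,0,0,0],[0,0,0.0012,0,0,0,0],[0,0,0.0012,0,0,0,0]]'
```

```text
time_s: 12.23
eef_pos: [0.516, -0.0094, 0.1104]
eef_rot: [0.709, 0.706, 0.0, 0.0]
wrist_force: [-3.1, 0.3, 8.4]
width: 0.105
```

```bash
python3 -m handwheel '[[0,0,0.0014,0,0,0,0],[0,0,0.0016,0,0,0,0],[0,0,0.0016,0,0,0,0],[0,0,0.0016,0,0,0,0]]'
```

```text
time_s: 12.57
eef_pos: [0.516, -0.0094, 0.1099]
eef_rot: [0.709, 0.706, 0.0, 0.0]
wrist_force: [-4.5, 0.7, 11.6]
width: 0.104
```

The firm push reached about 12–13 N and held. I'll ease off, open the fingers and look.

```bash
python3 -m handwheel '[[0,-0.0002,-0.001,0,0,0,0],[0,-0.0004,-0.0015,0,0,0,0],[0,-0.0004,-0.0015,0,0,0,0],[0,-0.0004,-0.0015,0,0,0,0]]'; python3 -m handwheel '[[0,0,0,0,0,0,0.012],[0,0,0,0,0,0,0.02],[0,0,0,0,0,0,0.03],[0,0,0,0,0,0,0.035],[0,0,0,0,0,0,0.035],[0,0,0,0,0,0,0.035]]' 20;  python3 -c "
from h import *
go((.5165,-.0093,.2),89.7)
cv2.imwrite('pics/side5.png',eyes.camera('side')[:,:,::-1])
s=cv2.imread('pics/side5.png')
cv2.imwrite('pics/c8.png',cv2.resize(s[130:250,270:390],None,fx=5,fy=5))"
```

```text
time_s: 12.9
eef_pos: [0.5158, -0.0095, 0.1114]
eef_rot: [0.709, 0.706, 0.001, 0.001]
wrist_force: [0.8, -0.4, 1.0]
width: 0.106
time_s: 13.4
eef_pos: [0.5158, -0.0095, 0.1113]
eef_rot: [0.709, 0.706, 0.001, 0.0]
wrist_force: [-0.4, 0.1, -0.6]
width: 0.409
t_s 13.4 tcp [ 0.5158 -0.0095  0.1113] F [-0.44  0.1  -0.61] w 34.9
shift mm [  0.2   0.8 -88.6] rotvec [ 0.08 -0.    0.04]
```

View pics/c8.png

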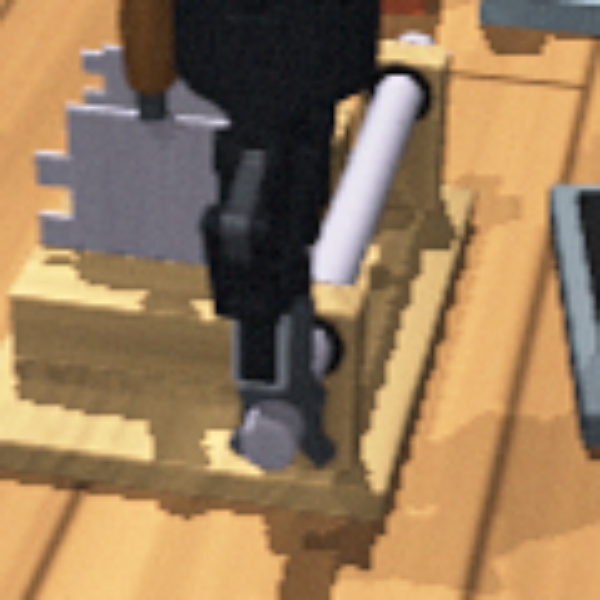

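The clip is around the bar just behind the end piece, with its lips at crop (320,455). The fingers are open, so I'll retreat straight up and then move away towards −x, clear of the trowels.

```bash
python3 -m handwheel '[[0,0,-0.005,0,0,0,0.035],[0,0,-0.015,0,0,0,0.035],[0,0,-0.03,0,0,0,0.035],[0,0,-0.06,0,0,0,0.035],[0,0,-0.1,0,0,0,0.035],[0,0,-0.14,0,0,0,0.035],[0,0,-0.16,0,0,0,0.035],[0,0,-0.16,0,0,0,0.035],[0,0,-0.16,0,0,0,0.035]]'; python3 -m handwheel '[[0.04,-0.01,0,0,0,0,0.035],[0.08,-0.03,0,0,0,0,0.035],[0.12,-0.05,0,0,0,0,0.035],[0.16,-0.06,0,0,0,0,0.035],[0.2,-0.06,0,0,0,0,0.035],[0.24,-0.06,0,0,0,0,0.035],[0.28,-0.06,0,0,0,0,0.035],[0.28,-0.06,0,0,0,0,0.035],[0.28,-0.06,0,0,0,0,0.035]]';  python3 -c "
from h import *
s=eyes.camera('side')[:,:,::-1].copy();t=eyes.camera('top')[:,:,::-1].copy()
cv2.imwrite('pics/side6.png',s);cv2.imwrite('pics/top6.png',t)
cv2.imwrite('pics/c9.png',np.hstack([cv2.resize(s[130:250,290:370],None,fx=5,fy=5),cv2.resize(t[210:330,315:395],None,fx=5,fy=5)]))"
```

```text
time_s: 14.2
eef_pos: [0.5167, -0.0095, 0.2736]
eef_rot: [0.709, 0.706, 0.002, 0.002]
wrist_force: [-0.3, 0.4, -1.3]
width: 0.412
time_s: 14.95
eef_pos: [0.4566, 0.2723, 0.2714]
eef_rot: [0.707, 0.707, 0.0, 0.002]
wrist_force: [0.9, -0.5, -0.9]
width: 0.409
```

View pics/c9.png

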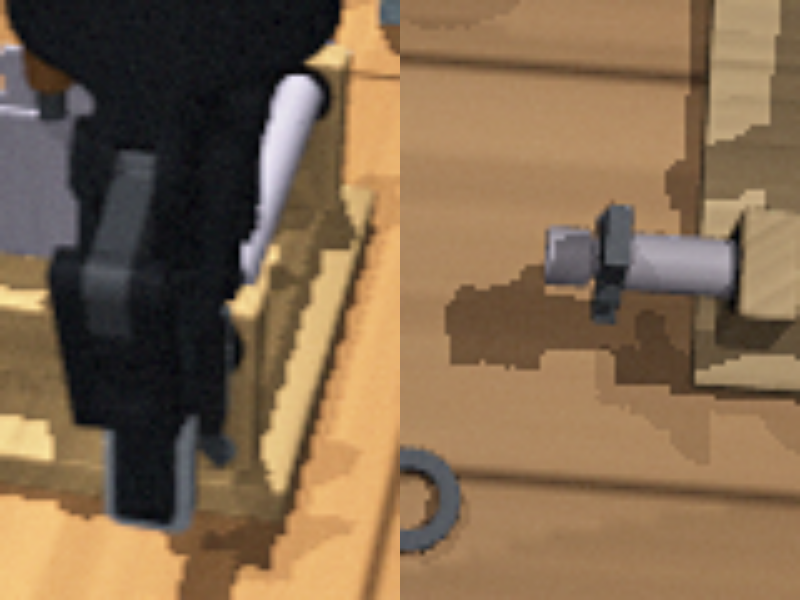

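View pics/top6.png

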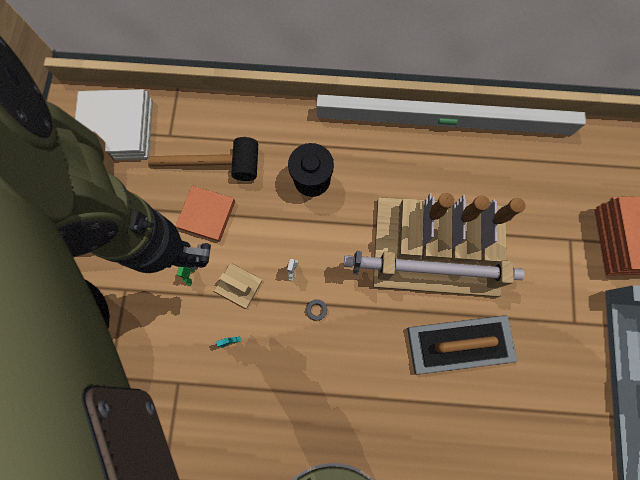

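From above, the clip is square on the neck at top-view (357,261). All the other items match the first picture. The arm blocks the side view, so I'll shift it for a last upright check.

```bash
python3 -m handwheel '[[0,0.04,0,0,0,0,0.035],[0,0.08,0,0,0,0,0.035],[0,0.12,0,0,0,0,0.035],[0,0.16,0,0,0,0,0.035],[0,0.18,0,0,0,0,0.035],[0,0.18,0,0,0,0,0.035],[0,0.18,0,0,0,0,0.035],[0,0.18,0,0,0,0,0.035]]';  python3 -c "
from h import *
s=eyes.camera('side')[:,:,::-1].copy();t=eyes.camera('top')[:,:,::-1].copy()
cv2.imwrite('pics/side7.png',s);cv2.imwrite('pics/top7.png',t)
cv2.imwrite('pics/c10.png',np.hstack([cv2.resize(s[130:250,290:370],None,fx=5,fy=5),cv2.resize(t[210:330,315:395],None,fx=5,fy=5)]))"
```

```text
time_s: 15.72
eef_pos: [0.6365, 0.2677, 0.2723]
eef_rot: [0.709, 0.705, -0.0, 0.002]
wrist_force: [0.3, 0.3, 0.2]
width: 0.406
```

View pics/c10.png

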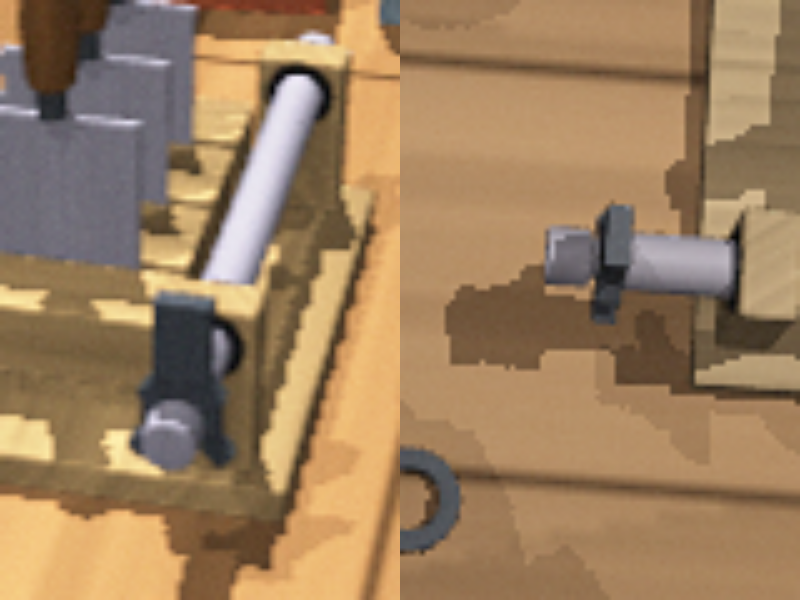

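View pics/side7.png

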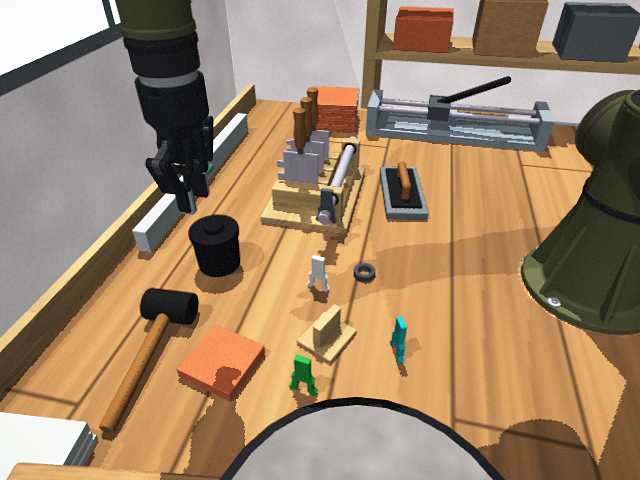

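The clip stands upright on the neck, with its tab up at side (327,196) and its lips below the bar at about (333,220). The batten is empty, nothing else has moved, and the arm is clear. Handing in.

```bash
python3 -c "
from plant import job,state
print(state()['wrist_force'].round(1)); print(job.finish_job())"
```

```text
[ 0.1 -0.2 -0.1]
the job is handed in; nothing more can be done
None
```

The dark steel clip is off the batten and sitting upright, gap down, on the neck of the bar. I handed the job in at about 16 s of the 61 s allowed.

- **Feeling for the neck:** the lips rode on the full bar at light contact, mostly 2–4 N and about 5.5 N at first touch. The contact force disappeared at y ≈ −0.010 m, which agrees with the −0.0095 m I measured in the camera images.
- **Pressing home:** contact with the neck came at the expected depth. The push settled at about 10 N, then I held a slightly firmer one that reached 12–13 N. I eased it off before opening the fingers.
- **Last checks:** both cameras show the clip upright and square on the neck, with its lips below the bar. The batten is empty, the trowels and other items look the same as at the start, and the arm was clear with the wrist force near zero.

**Deviations:**
- I gripped the tab about 9 mm above its centre, and 4–5 mm off to one side, which I allowed for when lining up.
- During the final push there was a sideways force of up to 4.5 N, which was gone once I eased off.
- I only read forces at the end of each move, so brief peaks in between were not seen.

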